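# Clip the inspection lamp into the eye of its stand

### The arm

A 7-joint arm with a two-finger parallel gripper is mounted at the origin on the work surface. World frame = base frame: x ahead of the robot, y to its left, z up, the work surface at z = 0. Lengths are in m, angles in degrees, forces in N, time in s.
With the tool pointing down it reaches from about 0.425 to 0.875 m from the base axis. Payload 4.7 kg.
Tool frame: the origin (TCP) lies at the very end of the fingers, on their centre line; the grasp point (between the pads) lies env.hold_point_z behind it (env.hold_point_z is the distance from the TCP to the grasp point, in m); z points along the fingers, y is the line along which they close (so a half turn about z gives the same grasp; the last joint's range is limited). The gripper opens to 87 mm and grips with 3 to 60 N. Pads are 19 mm wide; open, the fingers measure 117 mm over their backs; the gripper's body (75 mm by 190 mm) begins 51 mm behind the grasp point.
Start: joints at [75.522, 18.392, -4.016, 83.108, 1.295, 78.541, -3.26], TCP at [0.171, -0.627, 0.223] pointing down, gripper open.
Joint ranges: [-163.93, 163.93], [-17.29, 119.83], [-79.2, 71.16], [3.27, 140.29], [-89.18, 269.18], [5.43, 117.66], [-154.24, 154.24]. Speed limits (degrees/s): [147.25, 147.25, 180, 180, 180, 180, 180].

### API

Orientations are given as [roll, pitch, yaw] about the fixed x, y, z axes, in that order (R = Rz(yaw) Ry(pitch) Rx(roll)).
In Python, from cell import env gives the robot as it stands.
- The arm moves only by the shell command python3 -m jog 'ROWS' [FORCE]. ROWS is JSON, a list of rows, each an object with "dp": the shift along the tool's x, y, z in cm, a list of three; "twist": the turn about the tool's z in degrees; "fingers": the opening, from 0 (shut) to 1 (fully open). A call has 1 to 8 rows; each row is the pose to reach, as a shift and turn from the pose commanded when the call began, along the tool's axes at that moment; what a row does not reach only later rows make up. A row lasts 1/8 s, in which the tool goes at most 62.5 mm and 10.7 degrees, less where a joint would pass 70% of its speed; a pose out of reach is approached as far as the arm can. A call with a gripper value outside its range is refused whole. The fingers move at their own pace and stop on an object; FORCE is the grip in N (left out, the last holds). Time passes only in rows, so rows that repeat a pose let the fingers close. It gives the time, the measured TCP pose, the force, the opening and the grip force at its end, in the units of the state.
- env.get_obs(): the state, without advancing time (a new reading comes with each control period).
- env.read_camera(name): name is "side" or "top"; returns a dict with "pixels" (420x560x3 uint8, blue, green, red), "depth" (420x560 float32, m along the optical axis (not along the pixel's ray), 0 where there is no reading), "fx", "fy", "cx", "cy" (pixels), "k1" (the pictures are not rectified: a ray, as slopes to the right and down, at radius r is drawn at 1 + k1 r^2 times it, then the intrinsics apply), "rvec" (rotation vector, rad) and "tvec" (3), from world to camera coordinates, as OpenCV has them. Camera axes: x right, y down, z forward; pixel columns grow to the right and rows downward; lengths in m; the calibration is good to about 2 mm. A picture is of the moment at which its call begins.
- env.sign_off(): hands the job in; it is judged then, once.
The state is a dict: "time_s": time; "qpos": joint angles; "joint_velocities": joint speeds; "effort": joint torques, N m; "tool_pos": TCP position; "tool_rot": TCP orientation; "force": force on the tool from outside, world axes, zero at the start; "wrist_torque": the same for the moment, N m; "grip_width": finger opening in m; "grasp_force": force on a finger pad.
Only numpy, scipy, OpenCV 4.12 (cv2) and the standard library are available. Lean on these libraries where they do the work, as an engineer would, in place of code of your own. Each camera call takes 0.05 s, during which the arm holds its last target. There are 200 camera calls.

### The job

Pick up the inspection lamp and clip its snap hook onto the eye of the inspection stand: put the bar of the eye under the hook's gate, with the hook's tip over the inside of the eye, and press down until the gate gives, passes the bar and springs shut behind it. Leave the lamp hanging still and upright from the bar, and do not push or knock over the bottle, tin, jar or mallet.

Things in the scene. Friction and masses are not known exactly. Their poses are not given: they have to be found in the camera images.
- lamp_mid (a point): Centre of the loose inspection lamp, 0.22 to 0.42 kg, 199 mm tall, upright on the bench; this point is 100 mm above its underside. z is up, x points to the side of the hook's tip. A round head (60 mm across, 60 mm tall, black foot, white lens, grey cap), above it a flat steel snap hook in the x-z plane, 14 mm thick in y, and on top a black grip block. It hangs upright by itself once on the bar.
- lamp_grip (a point): Middle of the lamp's grip block, 80 mm above lamp_mid, same axes. The block is 24 x 24 mm in x and y and 37 mm tall (162 to 199 mm above the lamp's underside); it can be gripped across x or across y from above.
- lamp_mouth (a point): Middle of the gap through which the bar must come under the gate: 75 mm above the lamp's underside, same axes as lamp_mid. The gap is open on +x and 30 mm high, from the head's top (60 mm up) to the foot of the tip leg (90 mm up). The hook is an upside-down U: its shank spans x = -27 to -17 mm and goes down to the head, its tip leg spans x = 17 to 27 mm, the mouth between is 34 mm wide.
- lamp_seat (a point): Point inside the top of the lamp's hook, 68 mm above lamp_mouth, same axes as lamp_mid: the axis of the bar lies here when the lamp hangs. The inside of the hook is an upside-down V that centres the bar.
- gate (a joint): Sprung gate of the hook, a flat steel tongue 31 mm long, hinged on the shank 43 mm below lamp_seat, lying level across the mouth when shut. 0 = shut; it opens inwards only (free end upwards), in rad, to 1.4. Its spring always closes it; a bar pressed up against it needs up to about 10 N, more than the lamp's weight. It springs shut behind the bar once the bar is about 10 mm from lamp_seat.
- eye_bar (a point): Middle of the crossbar of the fixed eye, 200 mm above the bench; y runs along the bar, x level from it to the post, z up. The eye is a level loop of 12 mm round steel bar: crossbar y = -35 to 35 mm, side bars from its ends in +x to the post; opening 58 mm wide, 87 mm deep. The lamp hangs with its shank outside the eye and its hook tip through the opening: its x axis along this x axis.
- eye_post (a point): Top block of the stand's post, at the far end of the eye, 105 mm from eye_bar in its +x, 200 mm above the bench, same axes; 24 x 86 x 22 mm. The stand's base plate, under the eye, runs from 65 mm before eye_bar to 20 mm behind the post, 100 mm wide; the stave sample on it is 32 mm high. The hanging lamp's underside is 57 mm above the bench.
- bottle_mid (a point): Centre (half-way up) of a loose amber glass bottle, 72 mm across, 250 mm tall, standing between the lamp and the stand. Leave alone.
- tin_mid (a point): Centre of a loose grey tin, 60 mm across, 185 mm tall, standing close beside the lamp. Leave alone.
- jar_mid (a point): Centre of a loose green glass jar, 56 mm across, 190 mm tall, standing close beside the stand. Leave alone.
- mallet_mid (a point): Centre of the 60 x 110 x 60 mm wooden head of a loose mallet lying on the far side of the bench; its handle, 28 mm thick, runs 220 mm from here in -x. Leave alone.
Things that resemble listed ones, but are neither listed nor needed, are in the scene too. Leave any blue or turquoise look-alike of the part that bears lamp_mid alone.

How it is judged (in metres and radians):
On the way:
1. the bar of the eye, inside the mouth of the hook, pushes the gate open (value of joint gate above 0.4 rad and x of eye_bar in the frame of lamp_seat between -0.02 and 0.02 m and y of eye_bar in the frame of lamp_seat between -0.03 and 0.03 m and z of eye_bar in the frame of lamp_seat between -0.05 and 0.005 m), for 0.05 s.
At the end, for the whole second after the job is handed in: The lamp hangs from the crossbar of the eye: bar seated in the top of the hook (within 10 mm of lamp_seat across and in height, within 30 mm along the bar), gate shut (below 0.12 rad), lamp upright within 0.2 rad and still (below 40 mm/s) (value of joint gate below 0.12 rad and x of eye_bar in the frame of lamp_seat between -0.01 and 0.01 m and y of eye_bar in the frame of lamp_seat between -0.03 and 0.03 m and z of eye_bar in the frame of lamp_seat between -0.01 and 0.006 m and angle between lamp_mid's own z axis and vertical below 0.2 rad and velocity of joint gate below 0.3 rad/s and linear speed of lamp below 0.04 m/s); the robot touches nothing.
It fails at once if the amber bottle is knocked over or pushed more than 30 mm (distance of bottle_mid from where it was at the start of the episode above 0.03 m).
It fails at once if the tin is knocked over or pushed more than 30 mm (distance of tin_mid from where it was at the start of the episode above 0.03 m).
It fails at once if the green jar is knocked over or pushed more than 30 mm (distance of jar_mid from where it was at the start of the episode above 0.03 m).
It fails at once if the mallet is knocked over or pushed more than 30 mm (distance of mallet_mid from where it was at the start of the episode above 0.03 m).
It also fails if it takes over 48 s, if anything falls off the work surface, if the arm or the gripper's body presses on something with over 40 N, if the wrist force passes 120 N, or if a joint passes its speed limit or range.

## Working session

There is one attempt and no reset: what is moved stays moved. The work goes in short steps, Python scripts to look and compute and a shell command to move; the robot and the scene stay as the last step left them, time stands still between calls to the robot, and variables do not carry over. Pictures are saved under pics/ and viewed, at most 10 in all, crops included, and the job is handed in when it is done.

```bash
mkdir -p pics; cat > h.py <<'E'
import numpy as np, cv2
from cell import env
def grab(n):
    c=env.read_camera(n); c['R']=cv2.Rodrigues(np.array(c['rvec'],float))[0]; c['t']=np.array(c['tvec'],float).ravel()
    return c
def slopes(c,uv):
    uv=np.atleast_2d(np.array(uv,float)); d=np.stack([(uv[:,0]-c['cx'])/c['fx'],(uv[:,1]-c['cy'])/c['fy']],1); s=d.copy()
    for _ in range(20): s=d/(1+c['k1']*(s**2).sum(1,keepdims=True))
    return s
def ray(c,uv):
    s=slopes(c,uv); return -c['R'].T@c['t'], np.c_[s,np.ones(len(s))]@c['R']
def onz(c,uv,z):
    o,d=ray(c,uv); return o+d*((z-o[2])/d[:,2])[:,None]
def cloud(c):
    v,u=np.mgrid[:420,:560]; uv=np.c_[u.ravel(),v.ravel()]; s=slopes(c,uv); z=c['depth'].ravel()[:,None]
    P=(np.c_[s,np.ones(len(s))]*z-c['t'])@c['R']; P[z[:,0]==0]=np.nan
    return P.reshape(420,560,3)
def proj(c,P):
    p=np.atleast_2d(P)@c['R'].T+c['t']; s=p[:,:2]/p[:,2:]; s=s*(1+c['k1']*(s**2).sum(1,keepdims=True))
    return s*[c['fx'],c['fy']]+[c['cx'],c['cy']]
E
python3 - <<'E'
from h import *
for n in('side','top'):
    c=grab(n); cv2.imwrite(f'pics/{n}0.png',c['pixels']); np.savez(f'{n}0.npz',**c)
    print(n,-c['R'].T@c['t'],c['R'][2],c['fx'],c['k1'])
o=env.get_obs(); print(o['time_s'],o['tool_pos'],o['tool_rot'],o['grip_width'],env.hold_point_z)
E
```

```text
side [0.48324693 0.72558089 0.89088016] [ 0.09867553 -0.68650767 -0.72039597] 451.9283984379585 0.009167940396062373
top [0.47303908 0.04417958 1.21653012] [ 0.09349581 -0.00625761 -0.99560001] 460.2811742905612 -0.11071718656666017
0.1 [ 0.17119145 -0.62653089  0.22153288] [-1.79898204e+02  5.55855756e-03  1.52897665e+01] 0.08727050394081766 0.0187
```

View pics/top0.png

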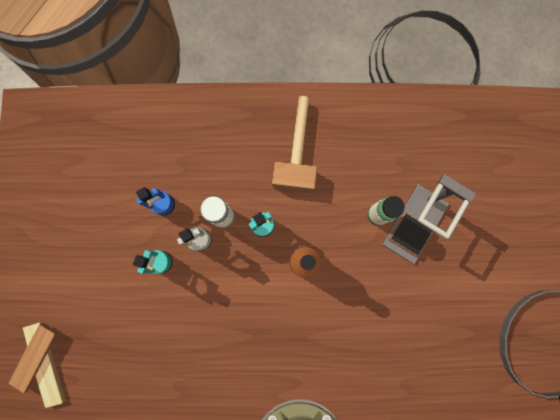

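View pics/side0.png

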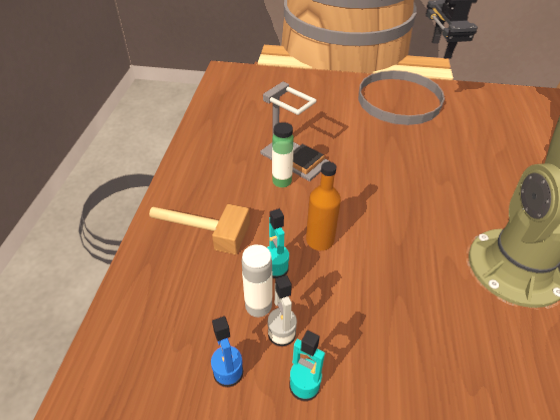

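The top view shows four hook lamps: a steel/white one at (195,238), turquoise ones at (153,262) and (262,223), and a blue one at (155,200). Only the steel one, with its white lens and grey cap, fits the description. In the side view it is at (282,325). The stand is at (430,220), the bottle at (305,262), the tin at (216,211), the jar at (387,210) and the mallet at (297,175). I'll confirm the lamp in an enlarged crop.

```bash
python3 - <<'E'
from h import *
t=np.load('top0.npz'); s=np.load('side0.npz')
a=cv2.resize(t['pixels'][205:265,160:230],(0,0),fx=5.5,fy=5.5,interpolation=2)
b=cv2.resize(s['pixels'][265:355,240:320],(0,0),fx=5,fy=5,interpolation=2)
H=max(a.shape[0],b.shape[0]); pad=lambda i:cv2.copyMakeBorder(i,0,H-i.shape[0],0,0,0)
cv2.imwrite('pics/crop.png',np.hstack([pad(a),pad(b)]))
P=cloud(t); Q=cloud(s)
# grip block top: dark pts near z .19
for n,c,P in(('top',t,P),('side',s,Q)):
    g=c['pixels'].max(2)
    box=dict(top=(slice(215,260),slice(165,225)),side=(slice(270,345),slice(255,310)))[n]
    p=P[box].reshape(-1,3); k=g[box].ravel()
    m=(p[:,2]>.165)&(p[:,2]<.21)&(k<70)
    mt=m&(p[:,2]>.193)
    print(n,'block',m.sum(),np.median(p[m],0),p[m].min(0),p[m].max(0))
    if mt.sum()>4: print(' top',mt.sum(),cv2.minAreaRect((p[mt,:2]*1000).astype(np.float32)))
    m=(p[:,2]>.095)&(p[:,2]<.158); print(' hook',m.sum(),cv2.fitLine((p[m,:2]*1000).astype(np.float32),cv2.DIST_HUBER,0,.01,.01).ravel(),p[m].min(0),p[m].max(0))
# stand eye
for n,P,box in(('top',P,(slice(165,250),slice(400,485))),('side',Q,(slice(75,120),slice(255,325)))):
    p=P[box].reshape(-1,3); m=(p[:,2]>.185)&(p[:,2]<.225); q=(p[m,:2]*1000).astype(np.float32)
    print(n,'eye',m.sum(),cv2.minAreaRect(q),cv2.boxPoints(cv2.minAreaRect(q)).round().tolist())
E
```

```text
top block 125 [0.53236749 0.25735588 0.19845875] [0.51745708 0.24399793 0.17527564] [0.54604577 0.27303293 0.20306245]
 top 109 ((532.122314453125, 258.8858947753906), (22.745389938354492, 23.337486267089844), 28.698196411132812)
 hook 116 [ 5.0275475e-01 -8.6442912e-01  5.4281201e+02  2.3033679e+02] [0.51386935 0.1781748  0.09509052] [0.57412077 0.28039444 0.15759726]
side block 349 [0.52999242 0.26984153 0.19726635] [0.47535255 0.24838263 0.16636364] [0.54908741 0.3759595  0.20255618]
 top 229 ((507.5428161621094, 312.854248046875), (22.759862899780273, 140.09817504882812), 27.766408920288086)
 hook 551 [  0.67008036  -0.7422886  548.9136     253.04492   ] [0.51524815 0.20146015 0.09514071] [0.59347233 0.28783661 0.15771134]
top eye 0 ((0.0, 0.0), (0.0, 0.0), 0.0) [[0.0, 0.0], [0.0, 0.0], [0.0, 0.0], [0.0, 0.0]]
side eye 639 ((596.2847900390625, -323.0359191894531), (86.98709869384766, 125.91803741455078), 57.46409606933594) [[520.0, -326.0], [626.0, -394.0], [673.0, -320.0], [567.0, -253.0]]
```

View pics/crop.png

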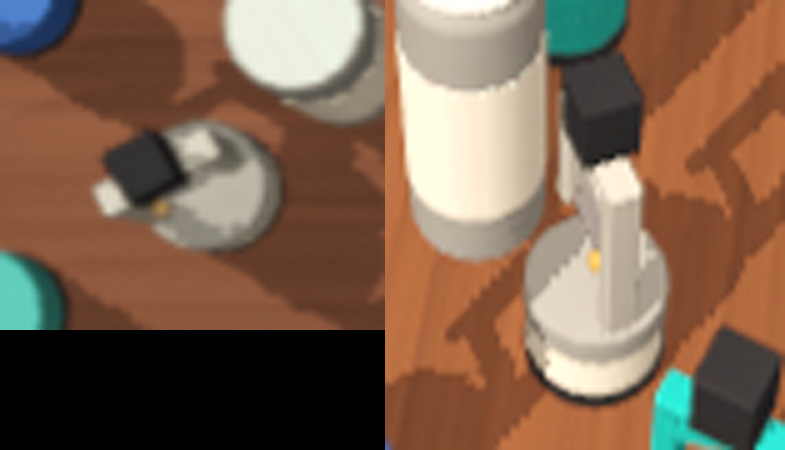

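The crop confirms the steel lamp: white lens, grey cap, black grip block. In the side view the near leg, at crop (620,240), reaches the head and is the shank. The far leg, at crop (570,170), ends in the air, so the tip points along +x,-y in the world. Next I'll refine the lamp, eye and obstacle positions.

```bash
python3 - <<'E'
from h import *
t=np.load('top0.npz'); s=np.load('side0.npz')
def msk(c,box,f):
    m=np.zeros((420,560),np.uint8); r0,r1,c0,c1=box; p=c['pixels'][r0:r1,c0:c1].astype(int); m[r0:r1,c0:c1]=f(p)*255; return m
def big(m,hole=False):
    cs,h=cv2.findContours(m,cv2.RETR_CCOMP,cv2.CHAIN_APPROX_NONE)
    k=[x for x,hh in zip(cs,h[0]) if (hh[3]>=0)==hole]; return max(k,key=cv2.contourArea)[:,0].astype(float)
white=lambda p:(p.min(2)>135)
for n,c,box in(('top',t,(170,245,412,482)),('side',s,(82,118,262,325))):
    m=msk(c,box,white); q=big(m,True); w=onz(c,q,.200)[:,:2]*1000
    r=cv2.minAreaRect(w.astype(np.float32)); print(n,'opening',r,cv2.boxPoints(r).round(1).tolist())
    q=big(m); w=onz(c,q,.200)[:,:2]*1000; r=cv2.minAreaRect(w.astype(np.float32)); print(' outer',r,cv2.boxPoints(r).round(1).tolist())
    v=cv2.resize(c['pixels'][box[0]:box[1],box[2]:box[3]],(0,0),fx=5,fy=5,interpolation=2); cv2.imwrite(f'pics/eye_{n}.png',v)
# block top face via depth+dark
for n,c,box in(('top',t,(218,252,172,208)),('side',s,(272,305,268,297))):
    m=msk(c,box,lambda p:p.max(2)<75); P=cloud(c); mt=m.astype(bool)&(np.nan_to_num(P[...,2])>.192)
    vv,uu=np.where(mt); w=onz(c,np.c_[uu,vv],.199)[:,:2]*1000; r=cv2.minAreaRect(w.astype(np.float32)); print(n,'block',len(uu),w.mean(0).round(1),r)
# obstacles (top-cap centroids)
P=cloud(t)
for nm,(u,v),z in(('bottle',(308,262),.25),('tin',(214,209),.185),('jar',(393,208),.19),('teal1',(141,262),.199),('teal2',(260,219),.199),('mallet',(295,176),.06)):
    print(nm,onz(t,(u,v),z).round(3), P[v,u].round(3))
E
```

```text
Traceback (most recent call last):
ValueError: max() iterable argument is empty
```

```bash
cat > m.py <<'E'
from h import *
t=np.load('top0.npz'); s=np.load('side0.npz')
def msk(c,box,f):
    m=np.zeros((420,560),np.uint8); r0,r1,c0,c1=box; p=c['pixels'][r0:r1,c0:c1].astype(int); m[r0:r1,c0:c1]=f(p)*255; return m
B=(('top',t,(170,245,412,482)),('side',s,(80,120,258,325)))
vs=[]
for n,c,box in B:
    for th in (100,120,140):
        m=msk(c,box,lambda p:p.min(2)>th); cs,h=cv2.findContours(m,cv2.RETR_CCOMP,cv2.CHAIN_APPROX_NONE)
        for x,hh in zip(cs,h[0]):
            if cv2.contourArea(x)<60: continue
            w=onz(c,x[:,0],.200)[:,:2]*1000; r=cv2.minAreaRect(w.astype(np.float32)); print(n,th,'hole' if hh[3]>=0 else 'outer',np.round(r[1],1),cv2.boxPoints(r).round(1).tolist())
    vs.append(cv2.resize(c['pixels'][box[0]:box[1],box[2]:box[3]],(0,0),fx=5.5,fy=5.5,interpolation=2))
H=max(v.shape[0] for v in vs); cv2.imwrite('pics/eye.png',np.hstack([cv2.copyMakeBorder(v,0,H-v.shape[0],0,0,0) for v in vs]))
for n,c,box in(('top',t,(218,252,172,208)),('side',s,(272,305,268,297))):
    m=msk(c,box,lambda p:p.max(2)<75); P=cloud(c); mt=m.astype(bool)&(np.nan_to_num(P[...,2])>.192)
    vv,uu=np.where(mt); w=onz(c,np.c_[uu,vv],.199)[:,:2]*1000; r=cv2.minAreaRect(w.astype(np.float32)); print(n,'block',len(uu),w.mean(0).round(1),r)
P=cloud(t)
for nm,(u,v),z in(('bottle',(308,262),.25),('tin',(214,209),.185),('jar',(393,208),.19),('teal1',(141,262),.199),('teal2',(260,219),.199),('mallet',(295,176),.06)):
    print(nm,onz(t,(u,v),z).round(3), P[v,u].round(3))
E
python3 m.py
```

```text
top 100 outer [124.4 125.7] [[518.5, -329.20001220703125], [624.2999877929688, -397.1000061035156], [691.5, -292.3999938964844], [585.5999755859375, -224.5]]
top 100 hole [66.7 94.4] [[533.9000244140625, -325.20001220703125], [612.4000244140625, -377.6000061035156], [649.5, -322.1000061035156], [570.9000244140625, -269.79998779296875]]
top 120 outer [114.5 100.5] [[520.7999877929688, -328.29998779296875], [606.2000122070312, -381.3999938964844], [666.5999755859375, -284.1000061035156], [581.2000122070312, -231.10000610351562]]
top 140 outer [81.4 99.3] [[522.0, -327.8999938964844], [606.0999755859375, -380.6000061035156], [649.2999877929688, -311.5], [565.2000122070312, -258.8999938964844]]
side 100 outer [107.2 134.9] [[512.0999755859375, -338.79998779296875], [626.0999755859375, -411.0], [683.4000244140625, -320.3999938964844], [569.4000244140625, -248.1999969482422]]
side 100 hole [69.6 98.6] [[531.5999755859375, -335.5], [615.5, -387.3999938964844], [652.0999755859375, -328.20001220703125], [568.2000122070312, -276.29998779296875]]
side 120 outer [ 90.7 105.1] [[518.2000122070312
[... 546 characters left out ...]
0.5999755859375, -396.5], [625.5999755859375, -405.79998779296875], [668.7000122070312, -336.6000061035156], [653.7000122070312, -327.29998779296875]]
top block 112 [532.6 258.4] ((532.19482421875, 258.88720703125), (23.072647094726562, 25.036649703979492), 26.449613571166992)
side block 168 [533.6 263.9] ((533.4813232421875, 263.9151916503906), (24.43832015991211, 27.235748291015625), 30.216949462890625)
bottle [[ 0.472 -0.01   0.25 ]] [ 0.472 -0.01   0.248]
tin [[0.592 0.197 0.185]] [0.592 0.198 0.181]
jar [[ 0.592 -0.207  0.19 ]] [ 0.592 -0.207  0.192]
teal1 [[0.472 0.358 0.199]] [0.472 0.358 0.2  ]
teal2 [[0.568 0.093 0.199]] [0.567 0.093 0.201]
mallet [[0.69 0.01 0.06]] [0.69 0.01 0.06]
```

View pics/eye.png

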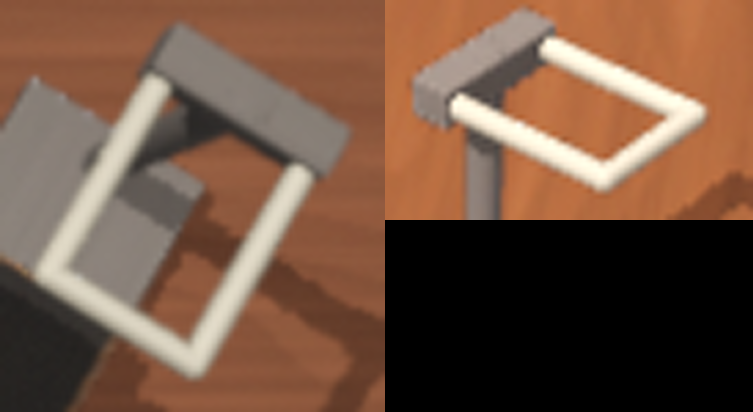

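The eye crop shows the crossbar at its lower end in the top crop, from (45,270) to (195,370), with the post block opposite. That puts eye_bar at about (0.5495,-0.297) with its x axis at -32°. The lamp is at about (0.533,0.260) with its x axis at -61.5°. The tin stands on the lamp's +x side, so I'll grip across y: tool yaw 118.5 for the pick and 148 for the placing.

```bash
cat >> h.py <<'E'
def go(x,y,z,yaw):
    o=env.get_obs(); p=np.array(o['tool_pos']); a=np.radians(o['tool_rot'][2]); d=np.array([x,y,z])-p
    print('t',o['time_s'],'pos',p.round(4),'rot',np.round(o['tool_rot'],2),'w',round(o['grip_width'],4),'F',np.round(o['force'],1),'g',o['grasp_force'])
    print('dp',(100*np.array([d[0]*np.cos(a)+d[1]*np.sin(a),d[0]*np.sin(a)-d[1]*np.cos(a),-d[2]])).round(2),'twist',round((o['tool_rot'][2]-yaw+180)%360-180,2))
E
python3 -m jog '[{"dp":[40.4,-22.9,-18],"twist":-80,"fingers":0.7},{"dp":[40.4,-22.9,-18],"twist":-80,"fingers":0.7},{"dp":[40.4,-22.9,-18],"twist":-80,"fingers":0.7},{"dp":[40.4,-22.9,-18],"twist":-80,"fingers":0.7},{"dp":[40.4,-22.9,-18],"twist":-80,"fingers":0.7},{"dp":[40.4,-22.9,-18],"twist":-80,"fingers":0.7},{"dp":[40.4,-22.9,-18],"twist":-80,"fingers":0.7},{"dp":[40.4,-22.9,-18],"twist":-80,"fingers":0.7}]' 30
python3 -c "
from h import *
go(.533,.26,.3,118.5)"
```

```text
time_s: 1.1
tool_pos: [0.5016, -0.298, 0.4031]
tool_rot: [-180.0, 0.0, 95.5]
force: [1.0, 0.3, -0.3]
grip_width: 0.0611
grasp_force: 0.0
t 1.1 pos [ 0.5016 -0.298   0.4031] rot [-1.7999e+02  1.0000e-02  9.5490e+01] w 0.0611 F [ 1.   0.3 -0.3] g 0.0
dp [55.25  8.46 10.31] twist -23.01
```

```bash
python3 -m jog '[{"dp":[27,4.1,3],"twist":-23,"fingers":0.7},{"dp":[27,4.1,3],"twist":-23,"fingers":0.7},{"dp":[27,4.1,3],"twist":-23,"fingers":0.7},{"dp":[27,4.1,3],"twist":-23,"fingers":0.7},{"dp":[55.2,8.5,10.3],"twist":-23,"fingers":0.7},{"dp":[55.2,8.5,10.3],"twist":-23,"fingers":0.7},{"dp":[55.2,8.5,10.3],"twist":-23,"fingers":0.7},{"dp":[55.2,8.5,10.3],"twist":-23,"fingers":0.7}]'
python3 - <<'E'
from h import *
go(.533,.26,.163,118.5)
c=grab('top'); cv2.imwrite('pics/a.png',cv2.resize(c['pixels'][190:290,110:260],(0,0),fx=5,fy=5,interpolation=2))
E
```

```text
time_s: 2.1
tool_pos: [0.5301, 0.1923, 0.3153]
tool_rot: [-180.0, 0.1, 118.2]
force: [0.5, 0.3, 0.4]
grip_width: 0.0606
grasp_force: 0.0
t 2.1 pos [0.5301 0.1923 0.3153] rot [-1.8000e+02  6.0000e-02  1.1823e+02] w 0.0606 F [0.5 0.3 0.4] g 0.0
dp [ 5.83  3.46 15.23] twist -0.27
```

```bash
python3 -m jog '[{"dp":[5.8,3.5,7],"twist":0,"fingers":0.7},{"dp":[5.8,3.5,7],"twist":0,"fingers":0.7},{"dp":[5.8,3.5,7],"twist":0,"fingers":0.7},{"dp":[5.8,3.5,7],"twist":0,"fingers":0.7}]'
python3 - <<'E'
from h import *
go(.533,.26,.163,118.5)
c=grab('side'); cv2.imwrite('pics/a.png',cv2.resize(c['pixels'][200:350,200:340],(0,0),fx=4,fy=4,interpolation=2))
E
```

```text
time_s: 2.65
tool_pos: [0.5342, 0.2575, 0.2466]
tool_rot: [180.0, 0.0, 118.2]
force: [0.3, -0.3, 1.1]
grip_width: 0.0605
grasp_force: 0.0
t 2.65 pos [0.5342 0.2575 0.2466] rot [1.7998e+02 5.0000e-02 1.1823e+02] w 0.0605 F [ 0.3 -0.3  1.1] g 0.0
dp [0.28 0.01 8.36] twist -0.27
```

View pics/a.png

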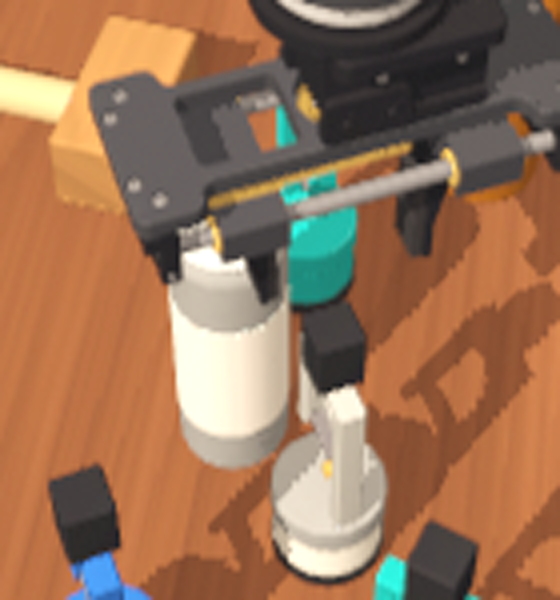

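The fingers straddle the grip block (crop (330,345)) in the side view, and the tin is clear. I'll descend and grip.

```bash
python3 -m jog '[{"dp":[0.2,0,4],"fingers":0.7},{"dp":[0.2,0,6.5],"fingers":0.7},{"dp":[0.2,0,8.4],"fingers":0.7},{"dp":[0.2,0,8.4],"fingers":0.7},{"dp":[0.2,0,8.4],"fingers":0.1},{"dp":[0.2,0,8.4],"fingers":0.1},{"dp":[0.2,0,8.4],"fingers":0.1},{"dp":[0.2,0,8.4],"fingers":0.1}]' 50
python3 -m jog '[{"dp":[0,0,0],"fingers":0.1},{"dp":[0,0,0],"fingers":0.1},{"dp":[0,0,-1],"fingers":0.1},{"dp":[0,0,-4],"fingers":0.1},{"dp":[0,0,-4],"fingers":0.1},{"dp":[0,0,-4],"fingers":0.1}]' 50
```

```text
validation failed for argument at $[0]...
validation failed for argument at $[0]...
```

```bash
python3 -m jog '[{"dp":[0.2,0,4],"twist":0,"fingers":0.7},{"dp":[0.2,0,6.5],"twist":0,"fingers":0.7},{"dp":[0.2,0,8.4],"twist":0,"fingers":0.7},{"dp":[0.2,0,8.4],"twist":0,"fingers":0.7},{"dp":[0.2,0,8.4],"twist":0,"fingers":0.1},{"dp":[0.2,0,8.4],"twist":0,"fingers":0.1},{"dp":[0.2,0,8.4],"twist":0,"fingers":0.1},{"dp":[0.2,0,8.4],"twist":0,"fingers":0.1}]' 50
python3 -m jog '[{"dp":[0,0,0],"twist":0,"fingers":0.1},{"dp":[0,0,0],"twist":0,"fingers":0.1},{"dp":[0,0,-1],"twist":0,"fingers":0.1},{"dp":[0,0,-4],"twist":0,"fingers":0.1},{"dp":[0,0,-4],"twist":0,"fingers":0.1},{"dp":[0,0,-4],"twist":0,"fingers":0.1}]' 50
```

```text
time_s: 3.7
tool_pos: [0.5328, 0.2604, 0.1622]
tool_rot: [180.0, 0.0, 118.3]
force: [0.1, 1.2, 0.6]
grip_width: 0.0288
grasp_force: 0.0
time_s: 4.45
tool_pos: [0.5323, 0.2599, 0.2011]
tool_rot: [-179.9, 0.0, 118.3]
force: [0.6, -0.1, -2.6]
grip_width: 0.0234
grasp_force: 49.8
```

```bash
python3 -m jog '[{"dp":[0,0,-23],"twist":0,"fingers":0.1},{"dp":[0,0,-23],"twist":0,"fingers":0.1},{"dp":[0,0,-23],"twist":0,"fingers":0.1},{"dp":[0,0,-23],"twist":0,"fingers":0.1},{"dp":[0,0,-23],"twist":0,"fingers":0.1},{"dp":[0,0,-23],"twist":0,"fingers":0.1}]'
python3 - <<'E'
from h import *
a=np.radians(-32); e=np.array([.5495,-.297]); w=e-.09*np.array([np.cos(a),np.sin(a)]); print(w)
go(w[0],w[1],.431,148)
E
```

```text
time_s: 5.2
tool_pos: [0.5324, 0.2599, 0.4297]
tool_rot: [-179.8, 0.0, 118.3]
force: [0.2, 0.1, -2.5]
grip_width: 0.0237
grasp_force: 49.8
[ 0.47317567 -0.24930727]
t 5.2 pos [0.5324 0.2599 0.4297] rot [-1.7981e+02  1.0000e-02  1.1830e+02] w 0.0237 F [ 0.2  0.1 -2.5] g 49.7789479698622
dp [-42.03 -29.36  -0.13] twist -29.7
```

```bash
python3 -m jog '[{"dp":[-3,-2,-2],"twist":-5,"fingers":0.1},{"dp":[-7,-5,-2],"twist":-10,"fingers":0.1},{"dp":[-11,-8,-2],"twist":-15,"fingers":0.1},{"dp":[-15,-10.5,-2],"twist":-20,"fingers":0.1},{"dp":[-19,-13.5,-2],"twist":-25,"fingers":0.1},{"dp":[-23,-16,-2],"twist":-29.7,"fingers":0.1},{"dp":[-27,-19,-2],"twist":-29.7,"fingers":0.1},{"dp":[-31,-21.5,-2],"twist":-29.7,"fingers":0.1}]'
python3 -c "
from h import *
go(.473,-.249,.36,148)"
```

```text
time_s: 6.2
tool_pos: [0.4888, -0.1167, 0.4495]
tool_rot: [-179.9, -0.2, 147.9]
force: [0.4, -0.0, -1.4]
grip_width: 0.024
grasp_force: 49.8
t 6.2 pos [ 0.4888 -0.1167  0.4495] rot [-179.9    -0.2   147.89] w 0.024 F [ 0.4 -0.  -1.4] g 49.80915234566055
dp [ -5.69 -12.04   8.95] twist -0.11
```

```bash
python3 -m jog '[{"dp":[-2,-4,0],"twist":0,"fingers":0.1},{"dp":[-4,-8,0],"twist":0,"fingers":0.1},{"dp":[-5.7,-12,1],"twist":0,"fingers":0.1},{"dp":[-5.7,-12,4],"twist":0,"fingers":0.1},{"dp":[-5.7,-12,7],"twist":0,"fingers":0.1},{"dp":[-5.7,-12,9],"twist":0,"fingers":0.1},{"dp":[-5.7,-12,9],"twist":0,"fingers":0.1},{"dp":[-5.7,-12,9],"twist":0,"fingers":0.1}]'
python3 - <<'E'
from h import *
a=np.radians(-32); e=np.array([.5495,-.297]); w=e-.09*np.array([np.cos(a),np.sin(a)])
go(w[0],w[1],.2872,148)
c=grab('side'); cv2.imwrite('pics/b.png',cv2.resize(c['pixels'][40:190,240:380],(0,0),fx=4,fy=4,interpolation=2)); np.savez('sideb.npz',**c)
E
```

```text
time_s: 7.2
tool_pos: [0.4747, -0.2467, 0.3616]
tool_rot: [-180.0, -0.0, 148.0]
force: [0.3, 0.5, -2.0]
grip_width: 0.0236
grasp_force: 49.8
t 7.2 pos [ 0.4747 -0.2467  0.3616] rot [-1.8000e+02 -5.0000e-02  1.4797e+02] w 0.0236 F [ 0.3  0.5 -2. ] g 49.792520080081886
dp [-0.01 -0.31  7.44] twist -0.03
```

View pics/b.png

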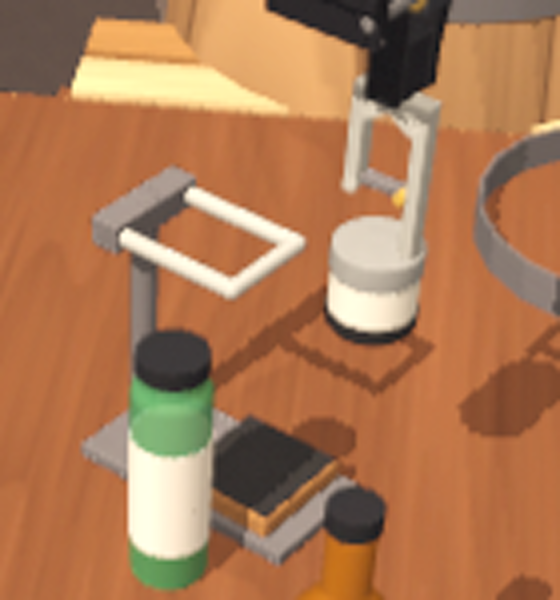

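The lamp hangs straight in the gripper with its tip leg toward the eye; the head top is centred at about crop (377,248). Next I'll check the lamp's offset from the TCP.

```bash
python3 - <<'E'
from h import *
s=np.load('sideb.npz'); tcp=np.array([.4747,-.2467,.3616]); zt=tcp[2]-.1622
def rep(n,p):
    a=np.radians(-32); R=np.array([[np.cos(a),np.sin(a)],[-np.sin(a),np.cos(a)]]); print(n,p.round(4),'rel tcp in lamp axes mm',(R@(p[:2]-tcp[:2])*1000).round(1))
hsv=cv2.cvtColor(s['pixels'],cv2.COLOR_BGR2HSV); m=np.zeros((420,560),np.uint8); sl=(slice(90,126),slice(318,350))
m[sl]=((hsv[sl][...,1]<70)&(hsv[sl][...,2]>60))*255
P=cloud(s); pts=P[m>0]; pts=pts[np.isfinite(pts[:,0])&(np.hypot(*(pts[:,:2]-tcp[:2]).T)<.045)]
top=pts[np.abs(pts[:,2]-(zt+.06))<.006]; print(len(pts),len(top),top[:,2].mean())
rep('head disc (depth)',np.r_[cv2.minEnclosingCircle((top[:,:2]*1000).astype(np.float32))[0],0]/1000)
rep('head disc (ray)',onz(s,[240+377/4,40+248/4],zt+.06)[0])
u=np.where(m.any(0))[0]; print('head cols',u.min(),u.max(), proj(s,np.r_[tcp[:2],zt+.03]))
q=proj(s,np.array([[.5495,-.297,.2]])); print('eye bar proj in crop',(q-[240,40])*4)
E
```

```text
644 255 0.25956061208385345
head disc (depth) [ 0.4759 -0.2432  0.    ] rel tcp in lamp axes mm [-0.8  3.6]
head disc (ray) [ 0.4748 -0.2366  0.2594] rel tcp in lamp axes mm [-5.2  8.6]
head cols 322 346 [[333.33687293 109.90184241]]
eye bar proj in crop [[261.01793533 263.46900326]]
```

```bash
python3 -m jog '[{"dp":[0,-0.3,3],"twist":0,"fingers":0.1},{"dp":[0,-0.3,6],"twist":0,"fingers":0.1},{"dp":[0,-0.3,7.4],"twist":0,"fingers":0.1},{"dp":[0,-0.3,7.4],"twist":0,"fingers":0.1},{"dp":[-2,-0.3,7.4],"twist":0,"fingers":0.1},{"dp":[-3,-0.3,7.4],"twist":0,"fingers":0.1},{"dp":[-3,-0.3,7.4],"twist":0,"fingers":0.1}]'
python3 - <<'E'
from h import *
go(.5495,-.297,.2872,148)
c=grab('side'); cv2.imwrite('pics/c.png',cv2.resize(c['pixels'][60:160,250:370],(0,0),fx=6,fy=6,interpolation=2)); np.savez('sideb.npz',**c)
E
```

```text
time_s: 8.12
tool_pos: [0.4994, -0.2652, 0.2885]
tool_rot: [180.0, 0.0, 148.0]
force: [0.3, 0.7, -0.9]
grip_width: 0.0235
grasp_force: 49.8
t 8.125 pos [ 0.4994 -0.2652  0.2885] rot [1.7996e+02 3.0000e-02 1.4799e+02] w 0.0235 F [ 0.3  0.7 -0.9] g 49.808608648927475
dp [-5.93 -0.04  0.13] twist -0.01
```

View pics/c.png

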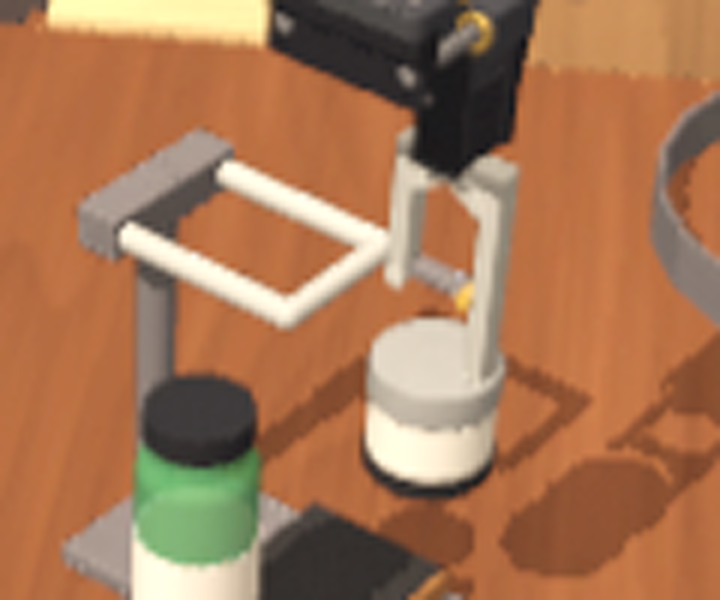

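The bar, from (285,318) to (385,243), is level with the mouth gap, and the tip leg's foot is at (398,280). I'll move forward slowly.

```bash
python3 -m jog '[{"dp":[-1,0,0.1],"twist":0,"fingers":0.1},{"dp":[-2,0,0.1],"twist":0,"fingers":0.1},{"dp":[-3,0,0.1],"twist":0,"fingers":0.1},{"dp":[-4,0,0.1],"twist":0,"fingers":0.1},{"dp":[-5,0,0.1],"twist":0,"fingers":0.1},{"dp":[-5.9,0,0.1],"twist":0,"fingers":0.1},{"dp":[-5.9,0,0.1],"twist":0,"fingers":0.1}]'
python3 - <<'E'
from h import *
go(.5495,-.297,.2192,148)
c=grab('side'); cv2.imwrite('pics/d.png',cv2.resize(c['pixels'][60:160,250:350],(0,0),fx=6,fy=6,interpolation=2)); np.savez('sideb.npz',**c)
E
```

```text
time_s: 9.05
tool_pos: [0.5493, -0.2965, 0.2866]
tool_rot: [180.0, -0.0, 148.0]
force: [-1.1, 0.2, -2.4]
grip_width: 0.0237
grasp_force: 49.8
t 9.05 pos [ 0.5493 -0.2965  0.2866] rot [ 1.7997e+02 -3.0000e-02  1.4799e+02] w 0.0237 F [-1.1  0.2 -2.4] g 49.808314706333476
dp [-0.04 -0.03  6.74] twist -0.01
```

View pics/d.png

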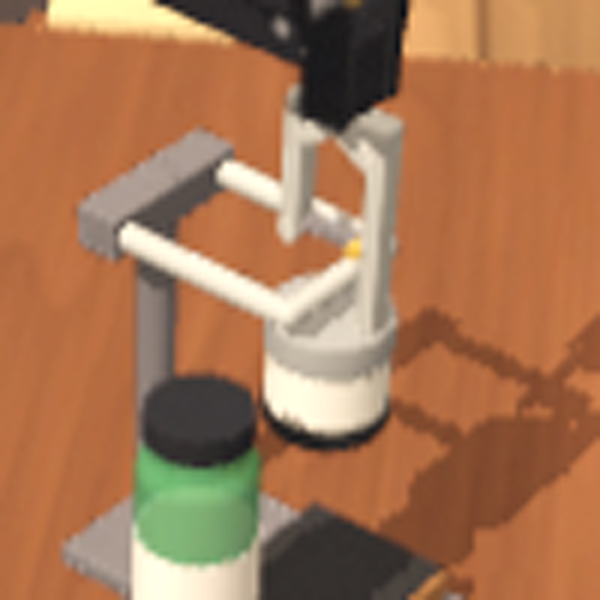

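The bar now runs through the mouth under the gate, between the shank (380,230) and the tip (292,220), and there is no contact force. I'll press down.

```bash
python3 -m jog '[{"dp":[0,0,1],"twist":0,"fingers":0.1},{"dp":[0,0,2],"twist":0,"fingers":0.1},{"dp":[0,0,3],"twist":0,"fingers":0.1},{"dp":[0,0,4],"twist":0,"fingers":0.1},{"dp":[0,0,4.8],"twist":0,"fingers":0.1},{"dp":[0,0,5.4],"twist":0,"fingers":0.1},{"dp":[0,0,6],"twist":0,"fingers":0.1},{"dp":[0,0,6],"twist":0,"fingers":0.1}]'
```

```text
time_s: 10.1
tool_pos: [0.5488, -0.2966, 0.2257]
tool_rot: [-180.0, -0.0, 148.0]
force: [0.0, -0.8, -2.6]
grip_width: 0.0237
grasp_force: 49.8
```

```bash
python3 -m jog '[{"dp":[0,0,0.3],"twist":0,"fingers":0.1},{"dp":[0,0,0.5],"twist":0,"fingers":0.1},{"dp":[0,0,0.6],"twist":0,"fingers":0.1},{"dp":[0,0,0.6],"twist":0,"fingers":0.1}]'
```

```text
time_s: 10.6
tool_pos: [0.5489, -0.2963, 0.221]
tool_rot: [-180.0, 0.0, 148.0]
force: [0.4, -0.3, -2.7]
grip_width: 0.024
grasp_force: 49.8
```

```bash
python3 -m jog '[{"dp":[0,0,0.2],"twist":0,"fingers":0.1},{"dp":[0,0,0.2],"twist":0,"fingers":0.1},{"dp":[0,0,0.3],"twist":0,"fingers":0.1},{"dp":[0,0,0.3],"twist":0,"fingers":0.1}]'
python3 - <<'E'
from h import *
go(.5495,-.297,.2192,148)
c=grab('side'); cv2.imwrite('pics/e.png',cv2.resize(c['pixels'][60:160,250:350],(0,0),fx=6,fy=6,interpolation=2))
E
```

```text
time_s: 11.1
tool_pos: [0.5491, -0.2964, 0.2193]
tool_rot: [-180.0, 0.1, 148.0]
force: [-3.2, 0.2, 5.2]
grip_width: 0.0238
grasp_force: 49.8
t 11.1 pos [ 0.5491 -0.2964  0.2193] rot [-1.7998e+02  8.0000e-02  1.4798e+02] w 0.0238 F [-3.2  0.2  5.2] g 49.8169382890228
dp [-0.06 -0.03  0.01] twist -0.02
```

View pics/e.png

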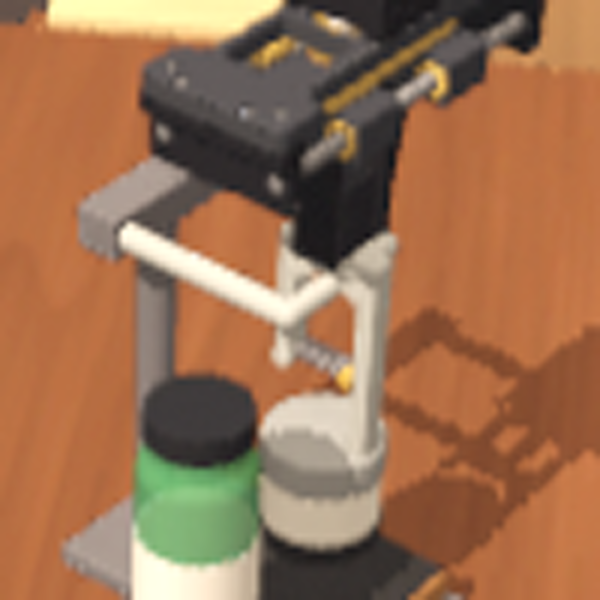

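The bar sits in the top of the hook with the gate level below it at (320,360), and the contact force shows it is seated. I'll release and lift away.

```bash
python3 -m jog '[{"dp":[0,0,0],"twist":0,"fingers":0.55},{"dp":[0,0,0],"twist":0,"fingers":0.55},{"dp":[0,0,0],"twist":0,"fingers":0.55},{"dp":[0,0,0],"twist":0,"fingers":0.55},{"dp":[0,0,-1],"twist":0,"fingers":0.55},{"dp":[0,0,-4],"twist":0,"fingers":0.55},{"dp":[0,0,-8],"twist":0,"fingers":0.55},{"dp":[0,0,-12],"twist":0,"fingers":0.55}]'
python3 -m jog '[{"dp":[0,0,-4],"twist":0,"fingers":0.55},{"dp":[4,0,-4],"twist":0,"fingers":0.55},{"dp":[8,0,-4],"twist":0,"fingers":0.55},{"dp":[8,0,-4],"twist":0,"fingers":0.55},{"dp":[8,0,-4],"twist":0,"fingers":0.55},{"dp":[8,0,-4],"twist":0,"fingers":0.55},{"dp":[8,0,-4],"twist":0,"fingers":0.55},{"dp":[8,0,-4],"twist":0,"fingers":0.55}]'
python3 - <<'E'
from h import *
c=grab('side')
for i in range(8): d=grab('side')
print(np.abs(c['pixels'][60:160,250:350].astype(int)-d['pixels'][60:160,250:350]).mean())
cv2.imwrite('pics/f.png',cv2.resize(d['pixels'][60:160,250:350],(0,0),fx=6,fy=6,interpolation=2))
E
```

```text
time_s: 12.15
tool_pos: [0.5488, -0.2962, 0.3399]
tool_rot: [-180.0, 0.0, 148.0]
force: [0.3, -0.5, -0.3]
grip_width: 0.0477
grasp_force: 0.0
time_s: 13.15
tool_pos: [0.4813, -0.2539, 0.3776]
tool_rot: [180.0, -0.0, 148.0]
force: [-0.3, -1.1, 0.0]
grip_width: 0.0481
grasp_force: 0.0
0.44303333333333333
```

View pics/f.png

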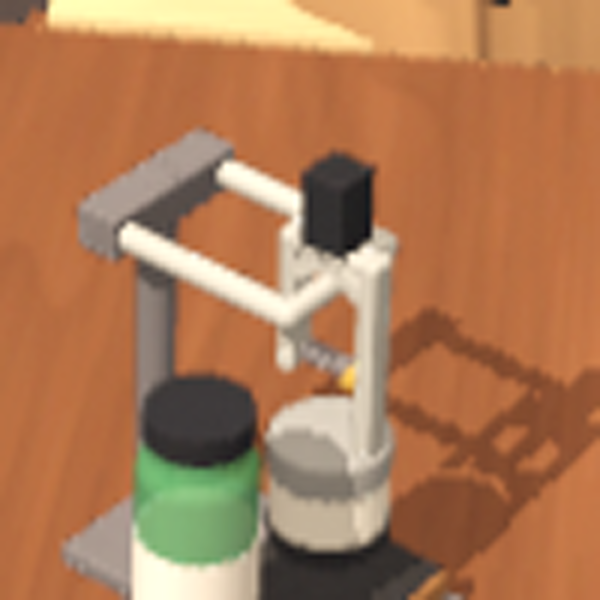

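The lamp hangs upright on the bar with the gate shut. I'll let any swing die out, check, and hand in.

```bash
for i in 1 2 3; do python3 -m jog '[{"dp":[0,0,0],"twist":0,"fingers":0.55},{"dp":[0,0,0],"twist":0,"fingers":0.55},{"dp":[0,0,0],"twist":0,"fingers":0.55},{"dp":[0,0,0],"twist":0,"fingers":0.55},{"dp":[0,0,0],"twist":0,"fingers":0.55},{"dp":[0,0,0],"twist":0,"fingers":0.55},{"dp":[0,0,0],"twist":0,"fingers":0.55},{"dp":[0,0,0],"twist":0,"fingers":0.55}]' >/dev/null; done
python3 - <<'E'
from h import *
c=grab('side')['pixels'][60:160,250:350].astype(int); m=[]
for i in range(8): m.append(np.abs(c-grab('side')['pixels'][60:160,250:350]).mean().round(3))
print(m)
if max(m)<.3: print(env.sign_off())
E
```

```text
[np.float64(0.423), np.float64(0.422), np.float64(0.42), np.float64(0.422), np.float64(0.422), np.float64(0.421), np.float64(0.42), np.float64(0.419)]
```

The difference stays at 0.42 from the very first frame, which is image noise rather than motion, so the lamp is still. I'm handing in.

```bash
python3 -c "
from cell import env
print(env.sign_off())"
```

```text
the job is handed in; nothing more can be done
None
```

The lamp is clipped onto the eye's crossbar with the gate shut behind the bar, hanging upright and still; the arm touched nothing else that I could see, and the job is handed in (no verdict was returned).

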